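# Slide the loaded ware board out over the tub and hold it

### The job

Stand the big glazed test tile upright on the free outer end of the ware board and let go of it, without sliding the board out yet. Then take the board by its cleat and slide it outward along the top of its stand until the scored line across the board is level with the stand's outer edge, so that the tile hangs over the tub. The board would now tip, so finish while still holding it level on the stand; never lift the board clear of the stand, and leave the tub and the other things where they are.

Things in the scene. Friction and masses are not known exactly. Their poses are not given: they have to be found in the camera images.
- stand: Fixed grey pedestal with a bright steel top plate, 110 mm (its x) by 120 mm (its y), top face 150 mm above the bench and below it a 70 mm square column on a 130 mm square foot. Origin: centre of the underside. Its -y axis is the outward direction, in which the board is to slide (roughly to the robot's right).
- stand_edge (a point): Middle of the top of the stand's outer edge (60 mm outward of the stand's centre, 150 mm up). Same axes as the stand.
- board: Ware board: loose plywood, 360 mm long (its y), 72 mm wide (its x), 14 mm thick, about 0.45 kg, lying level across the stand. Origin: centre of the underside. Its -y points to the free outer end, +y to the cleat end, z up. Takes 2 to 6 N to push. Before it is slid out its outer end carries the tile safely, but tips if pressed down with over 2 N.
- board_mark (a point): Middle of the dark scored line across the ware board, on the board's top face, 14 mm above its underside; 210 mm from the outer end and 150 mm from the cleat end. Same axes as the board.
- cleat (a point): Centre of the cleat: a wooden bar glued across the top of the board near its inner end, 60 mm long (board x), 24 mm thick (board y), standing 36 mm above the board's top face; this point is 18 mm above the board's top face and 110 mm from the scored line. To be pinched from above across its 24 mm thickness.
- tile: The big test tile, one loose ceramic piece of about 60 g: a flat foot 73 mm (its x) by 57 mm (its y), 16 mm thick, with one upright blade. Starts on the bench to the robot's right. Origin: centre of the underside of the foot; z up.
- tile_grip (a point): Point in the blade of the big tile, 56 mm above the underside of the foot and 22 mm off the foot's centre towards the tile's +x. The blade is about 12 mm thick (tile x), 31 mm wide (tile y) and reaches 82 mm above the underside. Grip it across its thickness. Same axes as the tile.
- tub: Open round white tub, 148 mm across and 98 mm high, beside the stand below the board's outer end. Origin: centre of the underside. Its centre is about 220 mm outward of the stand's centre. When the board's line is at the stand's edge, a point of the board 160 mm outward of the line is above it. Leave it there.
- rib: Bystander: wooden throwing rib, 48 x 104 x 8 mm, lying on the bench in front of the stand. Origin: centre of the underside.
- ring: Bystander: ceramic kiln ring, 68 mm across, 12 mm high, lying on the bench. Origin: centre of the underside.
- lone_tile: Bystander: small upright test tile, 36 x 25 x 70 mm, at the back right, loose, at the left end of a row of like tiles. Origin: centre of the underside.
Mind the look-alikes: they are no part of the job. What is shaped like the tile but green or purple is not meant.

How it is judged:
On the way:
1. the big tile stands upright and let go on the outer end of the board, which lies on the stand, not yet slid out (angle between tile's own z axis and vertical below 0.12 rad and z of tile in the frame of board_mark between -0.004 and 0.006 m and y of tile in the frame of board_mark between -0.21 and -0.11 m and contact force between the fingers and tile below 0.05 N and contact force between tile and board above 0.2 N and y of board_mark in the frame of stand above -0.03 m and angle between board_mark's own z axis and vertical below 0.06 rad), for 0.2 s.
At the end, for the whole second after the job is handed in: Line within 8 mm of the stand's outer edge, 22 mm sideways; board outward within 0.15 rad, level within 0.045 rad, at rest on the stand, clear of the tub, gripper holding it; big tile upright on its outer end, untouched, foot centre within 50 mm of the tub's centre from above (angle between tile's own z axis and vertical below 0.12 rad and z of tile in the frame of board_mark between -0.004 and 0.006 m and y of tile in the frame of board_mark between -0.21 and -0.11 m and y of board_mark in the frame of stand_edge between -0.008 and 0.008 m and x of board_mark in the frame of stand_edge between -0.022 and 0.022 m and z of board_mark in the frame of stand_edge between 0.008 and 0.02 m and angle between the y axis of board_mark and the y axis of stand, either way round below 0.15 rad and angle between board_mark's own z axis and vertical below 0.045 rad and contact force between board and stand above 0.3 N and contact force between the fingers and board above 0.5 N and contact force between the fingers and tile below 0.05 N and contact force between tub and board below 0.05 N and linear speed of board below 0.02 m/s and horizontal distance between tile and tub below 0.05 m); the arm keeps its last pose, push and grip.
It fails at once if the board is lifted clear of the stand or tips (z of board_mark in the frame of stand above 0.19 m or angle between board_mark's own z axis and vertical above 0.25 rad).
It fails at once if the tub or a bystander is moved (distance of any of tub, rib, ring, lone_tile from where it was at the start of the episode above 0.03 m).
It also fails if it takes over 54 s, if anything falls off the work surface, if the arm or the gripper's body presses on something with over 40 N, if the wrist force passes 120 N, or if a joint passes its speed limit or range.

### The arm

A 6-joint arm with a two-finger parallel gripper is mounted at the origin on a cart in front of the work surface, level with it; the furniture and walls round the work are solid. World frame = base frame: x ahead of the robot, y to its left, z up, the work surface at z = 0. Lengths are in m, angles in rad, forces in N, time in s.
With the tool pointing down it reaches from about 0.325 to 0.85 m from the base axis. Payload 4.4 kg.
Tool frame: the origin (TCP) lies on the centre line of the jaws, within the pads' length; the fingertips stand 14 mm ahead of it and the grasp point (between the pads) lies 5 mm behind it (r.tip_reach is the distance from the TCP to the fingertips, in m); z points along the fingers, y is the direction in which the jaws open and shut (so a half turn about z gives the same grasp; the last joint's range is limited). The gripper opens to 94 mm and grips with 3 to 60 N. Pads are 16 mm wide; open, the fingers measure 119 mm over their backs; the gripper's body (75 mm by 177 mm) begins 78 mm behind the grasp point.
Start: joints at [-1.464, 0.207, 1.542, -0, 1.393, -0.15], TCP at [0.147, -0.556, 0.219] pointing down, gripper open.
Joint ranges: [-2.73, 2.73], [-0.86, 2.22], [0.23, 2.46], [-1.11, 4.25], [0.08, 2.63], [-2.82, 2.82]. Speed limits (rad/s): [2.79, 2.79, 3.14, 3.14, 3.14, 3.14].

### API

Orientations are given as a rotation vector (axis times angle).
In Python, from workcell import r gives the robot as it stands.
- The arm moves only by the tool apply_moves, never from a script. Its argument "steps" is a list of rows, each a list of 7 numbers: the turn, a rotation vector about the tool's x, y, z in rad, then the shift along the tool's x, y, z in m, then the gripper command: -1 is fully open, 1 is shut, values between are in proportion. A call has 1 to 20 rows; each row is the pose to reach, as a shift and turn from the pose commanded when the call began, along the tool's axes at that moment; what a row does not reach only later rows make up. A row lasts 1/10 s, in which the tool goes at most 50 mm and 8.59 degrees, less where a joint would pass 70% of its speed; a pose out of reach is approached as far as the arm can. A call with a gripper value outside its range is refused whole. The fingers move at their own pace and stop on an object; the grip force is fixed at half the most. Time passes only in rows, so rows that repeat a pose let the fingers close. It gives the time, the measured TCP pose, the force and the opening at its end, in the units of the state.
- r.observe(): the state, without advancing time (a new reading comes with each control period).
- r.get_image(name): name is "scene" or "top" or "wrist"; returns a dict with "pixels" (400x640x3 uint8, blue, green, red), "fov_y" (degrees; the focal length in pixels is half the picture's height over the tangent of half this angle, whatever the lens; pixels are square), "cx", "cy" (the principal point, pixels), "dist" ([k1, k2, p1, p2, k3] as OpenCV has them; the pictures are not rectified), "extrinsics" (4x4, takes a point from camera to world coordinates). Camera axes: x right, y down, z forward; pixel columns grow to the right and rows downward; lengths in m; the calibration is good to about 2 mm. A picture is of the moment at which its call begins. There is no depth.
- r.finish_job(): hands the job in, once; it reports no verdict.
Trained networks look in the newest picture that a camera, given by its name, has taken for a name from the list of things; names that differ only in an ending like _2 or _b are one class to them, and where a whole thing is asked for, a point or a joint stands for the part that bears it (a point fixed in the world has none). Each returns a list of dicts, best first, with "p" (0 to 1); they miss things now and then, are a little off and sometimes report something else, mostly with a low value. They report only what shows in the picture. A call takes as long as a camera call. They do not tell look-alikes from the thing itself.
- r.outline_of(camera, query): "region" (400x640 bool, what is visible of it) and "extent" ([centre column, centre row, width, height] in pixels, round what is visible of it).
The state is a dict: "t": time; "joints": joint angles; "qvel": joint speeds; "effort": joint torques, N m; "eef_pos": TCP position; "tcp_rot": TCP orientation; "wrist_force": force on the tool from outside, world axes, zero at the start; "ft_torque": the same for the moment, N m; "width": opening from 0.0 (shut) to 1.0 (fully open).
Only numpy, scipy, OpenCV 4.12 (cv2) and the standard library are available. Lean on these libraries where they do the work, as an engineer would, in place of code of your own. Each camera call takes 0.05 s, during which the arm holds its last target.

## Working session

There is one attempt and no reset: what is moved stays moved. The work goes in short steps, Python scripts to look and compute and a tool call to move; the robot and the scene stay as the last step left them, time stands still between calls to the robot, and variables do not carry over. Pictures are saved under pics/ and viewed, and the job is handed in when it is done.

Besides the shell and the picture viewer there is one more tool, called after "Emit:" as a command line: name --pt "numbers of a row" for each row, then --argument value for the rest. apply_moves: Moves the arm, as the interface text tells. Its arguments: {"type":"object","properties":{"steps":{"type":"array","items":{"type":"array","items":{"type":"number"}}}},"required":["steps"]}

```bash
mkdir -p pics; ls
python3 - <<'E'
from workcell import r
import cv2
print(r.observe())
for n in ["scene","top","wrist"]:
    d=r.get_image(n); cv2.imwrite(f"pics/{n}0.png",d["pixels"]); print(n,d["fov_y"],d["cx"],d["cy"],d["dist"],d["extrinsics"])
    for q in ["board","tile","stand","tub","cleat"]:
        for o in r.outline_of(n,q)[:4]: print(n,q,round(o["p"],2),[round(float(v)) for v in o["extent"]])
E
```

```text
pics
{'t': 0.0, 'joints': array([-1.46351317e+00,  2.07423525e-01,  1.54290902e+00, -1.74939820e-06,
        1.39345865e+00, -1.50484257e-01]), 'qvel': array([-0.00045523, -0.00010905,  0.00057527, -0.00109095, -0.00105437,
        0.00076538]), 'effort': array([ 3.99952332e-04, -3.70877230e+01, -2.81413972e+01,  6.98604947e-02,
        3.61385406e-02, -1.94015111e-04]), 'eef_pos': array([ 0.14649683, -0.55525345,  0.21831006]), 'tcp_rot': array([-3.11335634e+00, -4.03498049e-01, -7.18369228e-05]), 'wrist_force': array([-0.89975451, -0.58391107, -0.4286699 ]), 'ft_torque': array([ 0.00989972, -0.0011803 , -0.01650093]), 'width': 1.0016431769066403}
scene 56.16764317535568 312.8097963284011 204.9046133403348 [-0.0026185  0.         0.         0.         0.       ] [[ 0.8653587  -0.23104103  0.4447183   0.10352704]
 [-0.50111545 -0.40977882  0.76221036 -0.89827865]
 [ 0.00613427 -0.88244057 -0.47038389  0.61426618]
 [ 0.          0.          0.          1.        ]]
scene board 0.76 [282, 166, 83, 55]
scene tile 0.74 [385, 318, 22, 51]
scene tile 0.68 [336, 289, 32, 35]
scene tile 0.68
[... 508 characters left out ...]
 146, 50]
top board 0.4 [400, 231, 22, 24]
top board 0.17 [243, 202, 59, 54]
top tile 0.92 [402, 230, 21, 25]
top tile 0.77 [444, 264, 30, 22]
top tile 0.56 [447, 210, 26, 27]
top stand 0.89 [242, 201, 59, 54]
top tub 0.73 [324, 186, 52, 54]
top tub 0.28 [228, 197, 144, 51]
top cleat 0.7 [229, 198, 142, 50]
wrist 58.858039345525086 320.7977818929296 196.9631050859436 [-0.03839203  0.          0.          0.          0.        ] [[ 2.54399579e-01 -9.28138413e-01 -2.71735054e-01  2.25582284e-01]
 [-9.67099181e-01 -2.44101220e-01 -7.16503265e-02 -5.34434466e-01]
 [ 1.70562057e-04  2.81022561e-01 -9.59701147e-01  3.84702942e-01]
 [ 0.00000000e+00  0.00000000e+00  0.00000000e+00  1.00000000e+00]]
```

View pics/scene0.png

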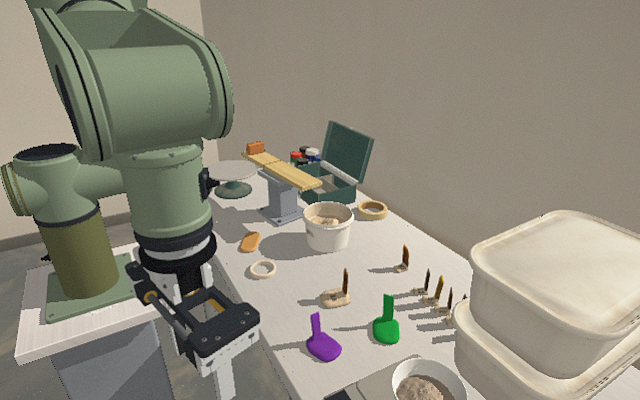

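View pics/top0.png

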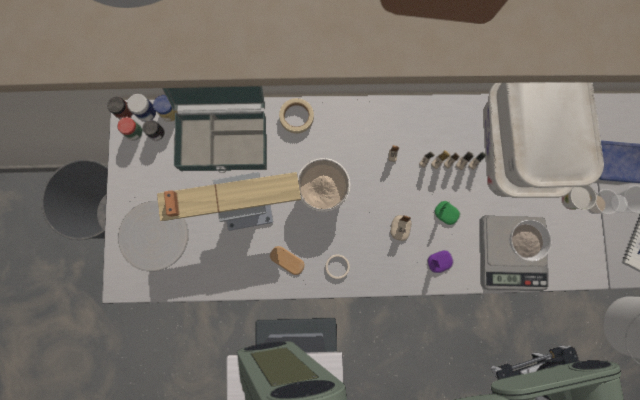

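View pics/wrist0.png

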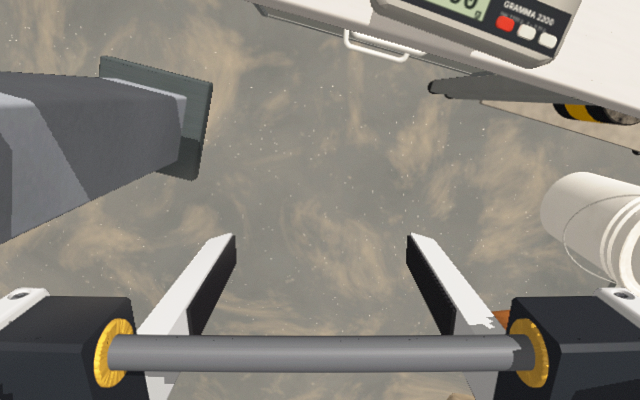

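Run:
```python
import cv2
a=cv2.imread("pics/top0.png");cv2.imwrite("pics/topc1.png",cv2.resize(a[180:300,370:490],None,fx=5,fy=5,interpolation=cv2.INTER_CUBIC))
cv2.imwrite("pics/topc2.png",cv2.resize(a[150:250,150:370],None,fx=3.5,fy=3.5,interpolation=cv2.INTER_CUBIC))
a=cv2.imread("pics/scene0.png");cv2.imwrite("pics/sc1.png",cv2.resize(a[260:380,290:420],None,fx=5,fy=5,interpolation=cv2.INTER_CUBIC))
cv2.imwrite("pics/sc2.png",cv2.resize(a[125:265,220:380],None,fx=4,fy=4,interpolation=cv2.INTER_CUBIC))
```

```text
(no output)
```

View pics/topc1.png

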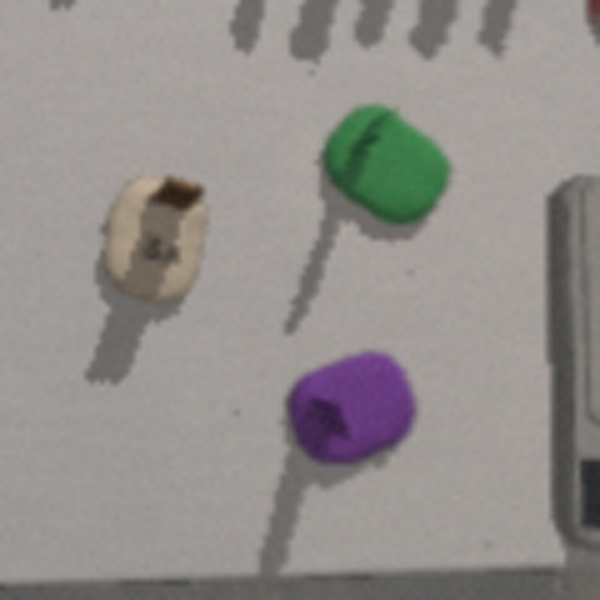

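View pics/topc2.png

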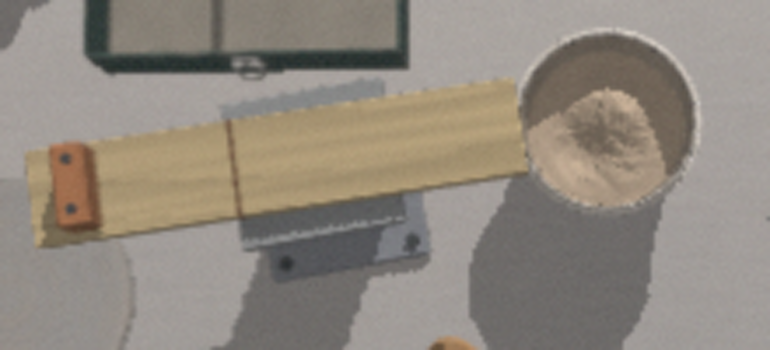

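View pics/sc1.png

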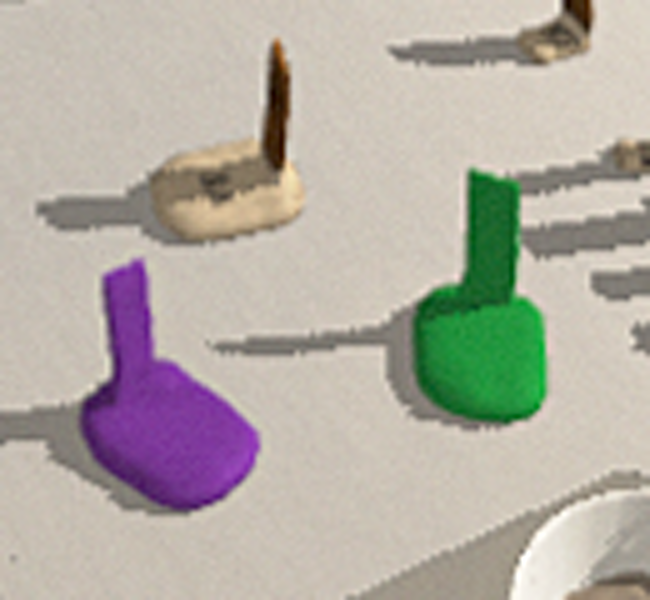

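View pics/sc2.png

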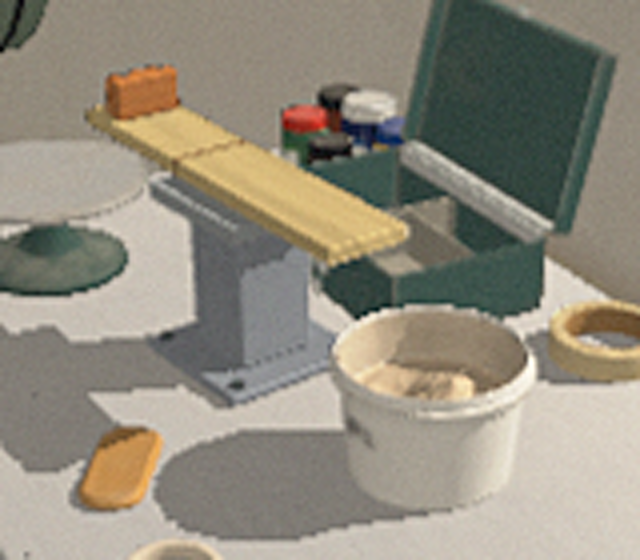

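```bash
cat > h.py <<'E'
import numpy as np, cv2
from scipy.spatial.transform import Rotation as R
from workcell import r
def cam(d):
    f=200/np.tan(np.radians(d["fov_y"]/2))
    K=np.array([[f,0,d["cx"]],[0,f,d["cy"]],[0,0,1.]]); return K,np.array(d["dist"],float),np.array(d["extrinsics"])
def toplane(d,px,z):
    K,D,E=cam(d); p=cv2.undistortPoints(np.array(px,float).reshape(-1,1,2),K,D).reshape(-1,2)
    v=np.c_[p,np.ones(len(p))]@E[:3,:3].T; o=E[:3,3]
    return o+v*((z-o[2])/v[:,2])[:,None]
def proj(d,P):
    K,D,E=cam(d); Rt=E[:3,:3].T; t=-Rt@E[:3,3]
    return cv2.projectPoints(np.array(P,float),cv2.Rodrigues(Rt)[0],t,K,D)[0].reshape(-1,2)
E
python3 - <<'E'
from h import *
np.set_printoptions(precision=4,suppress=True)
d=r.get_image("top")
print(R.from_rotvec(r.observe()["tcp_rot"]).as_matrix())
c2=lambda a:np.array(a)/3.5+150
c1=lambda a:np.array(a)/5+[370,180]
B=toplane(d,c2([[25,152],[515,80],[527,172],[38,247]]),.164);print("board",B)
L=toplane(d,c2([[228,119],[240,218]]),.164);print("line",L)
S=toplane(d,c2([[222,107],[383,80],[405,218],[243,247]]),.15);print("stand",S)
T=toplane(d,c1([[165,178],[203,188],[195,210],[155,200]]),.082);print("bladetop",T)
F=toplane(d,c1([[103,240],[208,240],[157,177],[157,302]]),.008);print("foot",F)
C=toplane(d,c2([[50,146],[90,143],[100,228],[60,230]]),.2);print("cleat top",C)
for q in ["tub","tile"]:
  o=r.outline_of("top",q)[0]; reg=o["region"].astype(np.uint8)
  c=max(cv2.findContours(reg,0,2)[0],key=cv2.contourArea)
  if q=="tub":
    P=toplane(d,c.reshape(-1,2),.098); (x,y),rr=cv2.minEnclosingCircle(P[:,:2].astype(np.float32)); print("tub",x,y,rr)
  else:
    P=toplane(d,c.reshape(-1,2),.008); print(q,cv2.minAreaRect(P[:,:2].astype(np.float32)*1000))
E
```

```text
[[ 0.967   0.2549 -0.    ]
 [ 0.2549 -0.967  -0.0001]
 [-0.      0.0001 -1.    ]]
board [[ 0.5789  0.3047  0.164 ]
 [ 0.6244 -0.0514  0.164 ]
 [ 0.5561 -0.059   0.164 ]
 [ 0.5094  0.2934  0.164 ]]
line [[0.6    0.1576 0.164 ]
 [0.5272 0.1483 0.164 ]]
stand [[0.6117 0.165  0.15  ]
 [0.6295 0.0465 0.15  ]
 [0.5264 0.0309 0.15  ]
 [0.5077 0.1487 0.15  ]]
bladetop [[ 0.5176 -0.3335  0.082 ]
 [ 0.5117 -0.3539  0.082 ]
 [ 0.4998 -0.3489  0.082 ]
 [ 0.5058 -0.3274  0.082 ]]
foot [[ 0.4914 -0.3102  0.008 ]
 [ 0.49   -0.3706  0.008 ]
 [ 0.5269 -0.3431  0.008 ]
 [ 0.4553 -0.3395  0.008 ]]
cleat top [[0.5765 0.2752 0.2   ]
 [0.578  0.2471 0.2   ]
 [0.5176 0.2388 0.2   ]
 [0.5168 0.2667 0.2   ]]
tub 0.6055352091789246 -0.11596358567476273 0.07476211339235306
tile ((532.9855346679688, -476.606689453125), (74.70404815673828, 58.85109329223633), 42.65141296386719)
```

The cream-footed tile with the brown blade (top 402,230; scene 336,289) is the one meant. Green (447,210) and purple (440,262) are the look-alikes, and the crop confirms it. I'll move above it.

Emit:
apply_moves --pt "0 0 -1.03 0.404 -0.113 0 -1" --pt "0 0 -1.03 0.404 -0.113 0 -1" --pt "0 0 -1.03 0.404 -0.113 0 -1" --pt "0 0 -1.03 0.404 -0.113 0 -1" --pt "0 0 -1.03 0.404 -0.113 0 -1" --pt "0 0 -1.03 0.404 -0.113 0 -1" --pt "0 0 -1.03 0.404 -0.113 0 -1" --pt "0 0 -1.03 0.404 -0.113 0 -1" --pt "0 0 -1.03 0.404 -0.113 0 -1" --pt "0 0 -1.03 0.404 -0.113 0 -1" --pt "0 0 -1.03 0.404 -0.113 0 -1" --pt "0 0 -1.03 0.404 -0.113 0 -1"

```text
t: 2.25
eef_pos: [0.5074, -0.3445, 0.2193]
tcp_rot: [-2.513, -1.884, 0.001]
wrist_force: [0.0, 0.0, -0.3]
width: 1.002
```

Run:
```python
from h import *
d=r.get_image("wrist"); cv2.imwrite("pics/w1.png",d["pixels"])
s=r.observe();print(s["t"],s["eef_pos"],s["tcp_rot"],s["joints"])
for o in r.outline_of("wrist","tile"): print(o["p"],o["extent"])
```

```text
2.3 [ 0.50727974 -0.34468216  0.21943882] [-2.51411455e+00 -1.88351892e+00  6.94234335e-04] [-7.37617926e-01  2.87102821e-01  1.44224861e+00 -4.03299633e-04
  1.41251054e+00 -4.52707418e-01]
0.9 [307.5, 169.9, 66.8, 50.8]
0.7 [374.0, 267.8, 53.3, 60.0]
0.68 [251.2, 275.9, 68.9, 56.7]
```

View pics/w1.png

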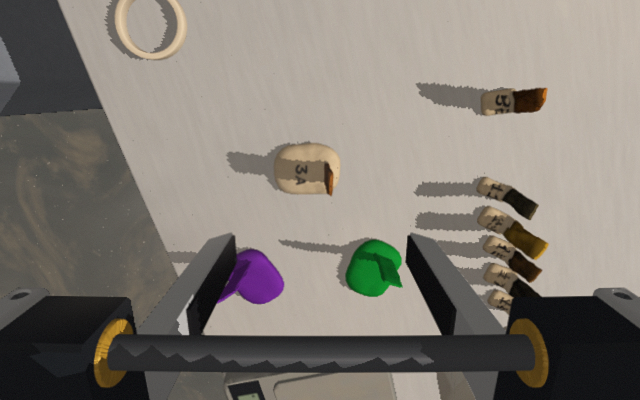

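Run:
```python
from h import *
np.set_printoptions(precision=4,suppress=True)
d=r.get_image("wrist"); s=r.observe(); M=R.from_rotvec(s["tcp_rot"]).as_matrix(); p=s["eef_pos"]; print(d["extrinsics"])
print("tcp,tips,below:",proj(d,[p,p+M[:,2]*.014,p+M[:,2]*.137, p+M[:,2]*.21]))
o=r.outline_of("wrist","tile")[0]; print(o["extent"])
c=max(cv2.findContours(o["region"].astype(np.uint8),0,2)[0],key=cv2.contourArea)
P=toplane(d,c.reshape(-1,2),.008); print(cv2.minAreaRect(P[:,:2].astype(np.float32)*1000))
x,y,w,h=o["extent"]; x0,y0=int(x-w/2-15),int(y-h/2-15)
im=d["pixels"][y0:y0+85,x0:x0+100]; print(x0,y0)
cv2.imwrite("pics/w1c.png",cv2.resize(im,None,fx=7,fy=7,interpolation=cv2.INTER_CUBIC))
```

```text
[[ 0.9595 -0.2702 -0.0799  0.5302]
 [-0.2818 -0.9209 -0.2693 -0.2655]
 [-0.0008  0.2809 -0.9597  0.3847]
 [ 0.      0.      0.      1.    ]]
tcp,tips,below: [[321.9489 260.8017]
 [321.8889 249.2945]
 [321.5812 190.5037]
 [321.4878 172.7295]]
[373.3, 267.4, 54.6, 59.9]
((532.4125366210938, -472.3200378417969), (72.79541778564453, 63.986907958984375), 79.29757690429688)
331 222
```

View pics/w1c.png

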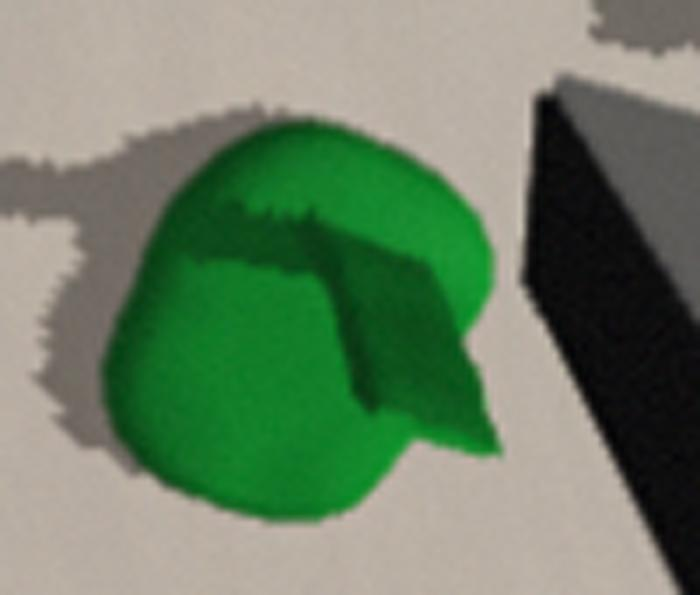

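Run:
```python
from h import *
np.set_printoptions(precision=4,suppress=True)
d=r.get_image("wrist"); s=r.observe(); print(s["eef_pos"])
for o in r.outline_of("wrist","tile"):
  if abs(o["extent"][0]-307)<15 and o["extent"][1]<200:
    c=max(cv2.findContours(o["region"].astype(np.uint8),0,2)[0],key=cv2.contourArea)
    P=toplane(d,c.reshape(-1,2),.008); print(o["p"],o["extent"],cv2.minAreaRect(P[:,:2].astype(np.float32)*1000))
cv2.imwrite("pics/w1c.png",cv2.resize(d["pixels"][130:210,260:360],None,fx=7,fy=7,interpolation=cv2.INTER_CUBIC))
def box(cx,cy,yaw,x0,x1,y0,y1,z):
    q=np.array([[x0,y0],[x1,y0],[x1,y1],[x0,y1]]); a=np.radians(yaw); m=np.array([[np.cos(a),-np.sin(a)],[np.sin(a),np.cos(a)]])
    return np.c_[q@m.T+[cx,cy],np.full(4,z)]
im=d["pixels"][130:210,260:360]; im=cv2.resize(im,None,fx=7,fy=7,interpolation=cv2.INTER_CUBIC)
for B,col in [(box(.491,-.341,-14,-.0365,.0365,-.0285,.0285,.008),(0,0,255)),(box(.491,-.341,-14,.016,.028,-.0105,.0105,.082),(255,0,0)),(box(.491,-.341,-14,.016,.028,-.0155,.0155,.016),(0,255,0))]:
    q=((proj(d,B)-[260,130]+.5)*7).astype(int); cv2.polylines(im,[q.reshape(-1,1,2)],True,col,1)
cv2.imwrite("pics/w1o.png",im)
```

```text
[ 0.5076 -0.3445  0.2196]
0.68 [307.8, 169.7, 65.1, 49.5] ((492.7489013671875, -335.7753601074219), (55.10624313354492, 71.47135162353516), 73.64996337890625)
```

View pics/w1o.png

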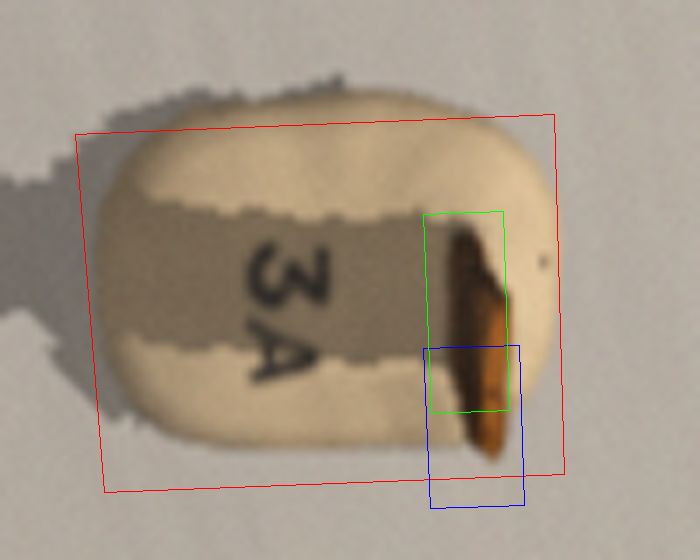

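Wrist view shows the tile: foot centre (307,170), yaw about -16°, blade at its right edge (~327,178). Lowering straight down and gripping.

Emit:
apply_moves --pt "0 0 0 0.004 0.005 0.05 -1" --pt "0 0 0 0.004 0.005 0.1 -1" --pt "0 0 0 0.004 0.005 0.14 -1" --pt "0 0 0 0.004 0.005 0.16 -1" --pt "0 0 0 0.004 0.005 0.168 -1" --pt "0 0 0 0.004 0.005 0.168 -1" --pt "0 0 0 0.004 0.005 0.168 0.5" --pt "0 0 0 0.004 0.005 0.168 1" --pt "0 0 0 0.004 0.005 0.168 1" --pt "0 0 0 0.004 0.005 0.168 1" --pt "0 0 0 0.004 0.005 0.168 1" --pt "0 0 0 0.004 0.005 0.168 1"

```text
t: 3.75
eef_pos: [0.5144, -0.3413, 0.0517]
tcp_rot: [2.512, 1.886, 0.0]
wrist_force: [-0.2, 0.7, -0.3]
width: 0.524
```

Run:
```python
from h import *
d=r.get_image("scene"); im=d["pixels"][220:370,260:440]; cv2.imwrite("pics/s2.png",cv2.resize(im,None,fx=4,fy=4,interpolation=cv2.INTER_CUBIC))
d=r.get_image("wrist"); cv2.imwrite("pics/w2.png",d["pixels"]); s=r.observe(); print(s["t"],s["width"],s["eef_pos"],s["wrist_force"])
```

```text
3.85 0.4431462703338247 [ 0.51431678 -0.34125935  0.05146439] [0.40128435 1.07497688 0.01021491]
```

View pics/w2.png

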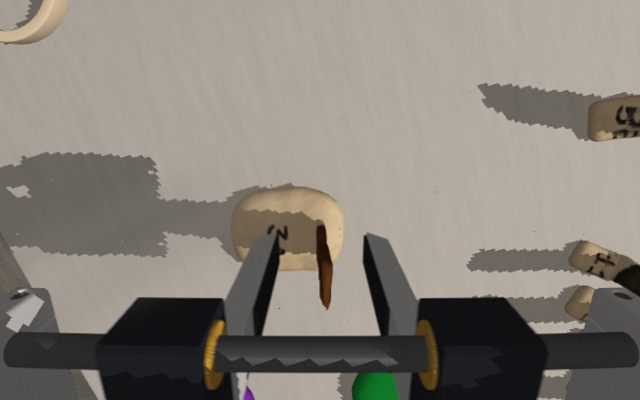

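View pics/s2.png

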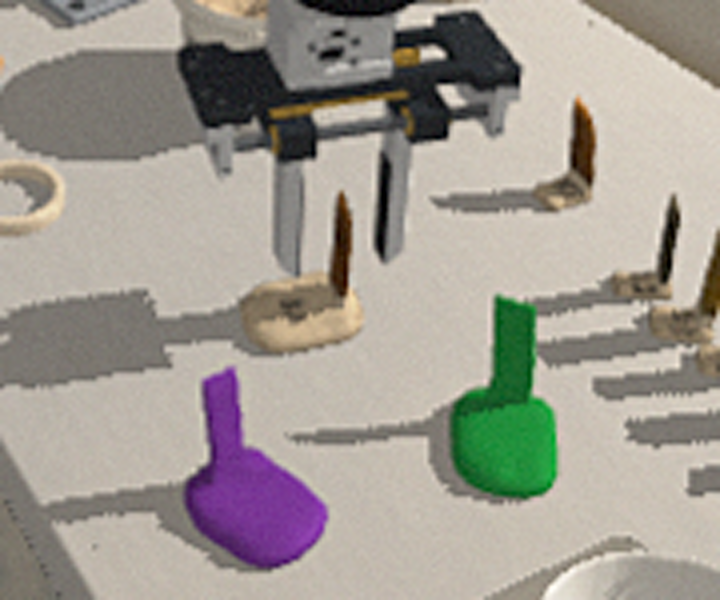

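Run:
```python
from h import *
np.set_printoptions(precision=1,suppress=True)
s=r.observe(); M=R.from_rotvec(s["tcp_rot"]).as_matrix(); p=s["eef_pos"]
for n in ["wrist","scene"]:
  d=r.get_image(n)
  for w,hz in [(.0105,.082-p[2]),(.0155,.016-p[2]),(0,0)]:
    print(n,w,proj(d,[p-M[:,2]*hz+M[:,0]*w,p-M[:,2]*hz-M[:,0]*w]).round(1).tolist())
  im=d["pixels"]; im=im[200:320,250:390] if n=="wrist" else im[240:330,290:400]
  cv2.imwrite(f"pics/{n}3.png",cv2.resize(im,None,fx=5.5,fy=5.5,interpolation=cv2.INTER_CUBIC))
```

```text
wrist 0.0105 [[321.9, 271.0], [321.9, 313.8]]
wrist 0.0155 [[321.7, 210.3], [321.7, 257.6]]
wrist 0 [[321.8, 260.9], [321.8, 260.9]]
scene 0.0105 [[343.3, 266.2], [346.2, 271.7]]
scene 0.0155 [[341.5, 287.0], [345.5, 295.6]]
scene 0 [[344.1, 279.5], [344.1, 279.5]]
```

View pics/wrist3.png

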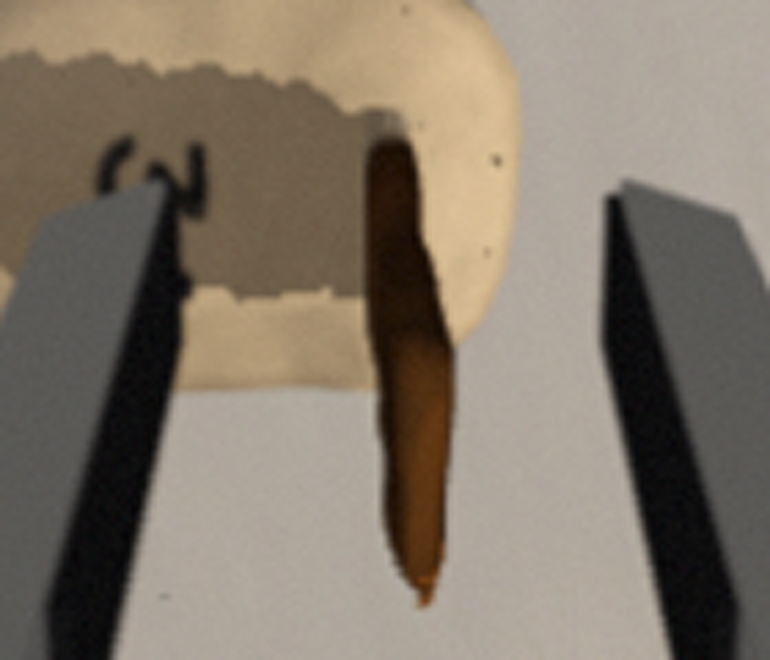

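View pics/scene3.png

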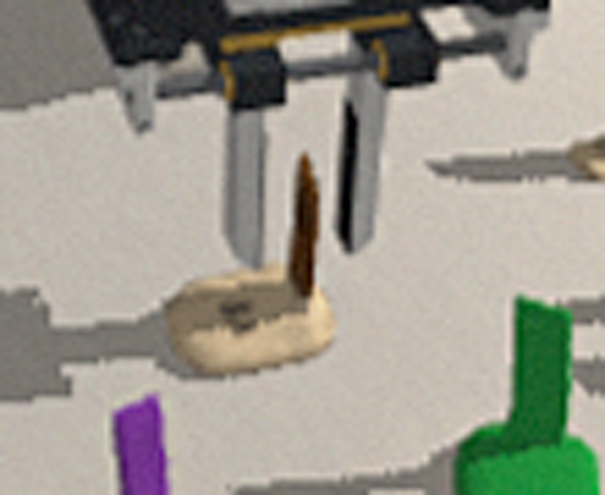

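Blade lies between the pads as predicted. Finish closing, then lift.

Emit:
apply_moves --pt "0 0 0 0 0 0 1" --pt "0 0 0 0 0 0 1" --pt "0 0 0 0 0 0 1" --pt "0 0 0 0 0 0 1" --pt "0 0 0 0 0 0 1" --pt "0 0 0 0 0 0 1" --pt "0 0 0 0 0 0 1" --pt "0 0 0 0 0 0 1"

```text
t: 4.75
eef_pos: [0.5136, -0.3409, 0.0525]
tcp_rot: [-2.511, -1.885, 0.002]
wrist_force: [-2.6, 2.0, 6.9]
width: 0.087
```

Emit:
apply_moves --pt "0 0 0 0 0 -0.01 1" --pt "0 0 0 0 0 -0.03 1" --pt "0 0 0 0 0 -0.07 1" --pt "0 0 0 0 0 -0.12 1" --pt "0 0 0 0 0 -0.17 1" --pt "0 0 0 0 0 -0.195 1" --pt "0 0 0 0 0 -0.2 1" --pt "0 0 0 0 0 -0.2 1"

```text
t: 5.55
eef_pos: [0.5146, -0.3415, 0.252]
tcp_rot: [2.511, 1.885, 0.001]
wrist_force: [0.0, -0.0, -0.7]
width: 0.084
```

Run:
```python
from h import *
np.set_printoptions(precision=3,suppress=True)
s=r.observe(); print(s["t"],s["width"],s["eef_pos"],s["wrist_force"],s["joints"])
d=r.get_image("wrist"); cv2.imwrite("pics/w4.png",d["pixels"])
d=r.get_image("scene"); cv2.imwrite("pics/s4.png",cv2.resize(d["pixels"][120:320,260:440],None,fx=3,fy=3,interpolation=cv2.INTER_CUBIC))
```

```text
5.55 0.08379921477394209 [ 0.515 -0.341  0.252] [ 0.015 -0.031 -0.738] [-0.726  0.273  1.393  0.     1.474 -0.443]
```

View pics/w4.png

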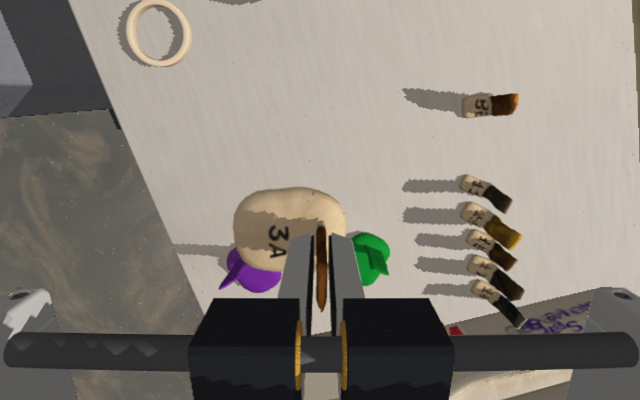

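View pics/s4.png

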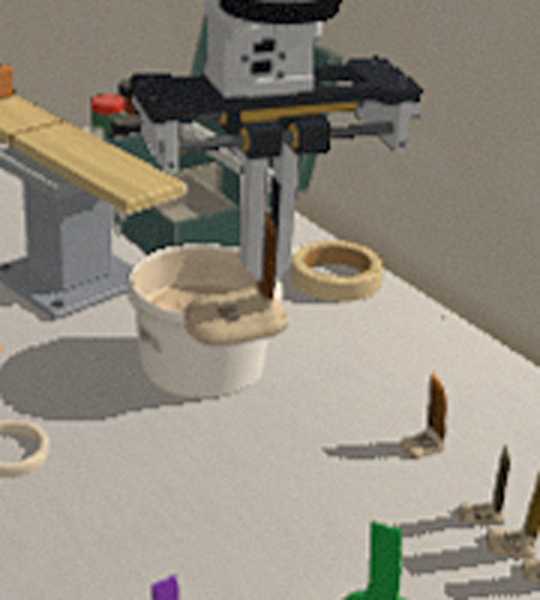

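Emit:
apply_moves --pt "0 0 -0.04 0.02 0 0 1" --pt "0 0 -0.09 0.06 -0.002 0 1" --pt "0 0 -0.14 0.1 -0.003 0 1" --pt "0 0 -0.19 0.14 -0.004 0 1" --pt "0 0 -0.24 0.18 -0.005 0 1" --pt "0 0 -0.29 0.22 -0.006 0 1" --pt "0 0 -0.34 0.26 -0.006 0 1" --pt "0 0 -0.38 0.3 -0.007 0 1" --pt "0 0 -0.4 0.33 -0.007 0 1" --pt "0 0 -0.41 0.345 -0.007 0 1" --pt "0 0 -0.41 0.35 -0.007 0 1" --pt "0 0 -0.41 0.35 -0.007 0 1" --pt "0 0 -0.41 0.35 -0.007 0 1"

```text
t: 6.95
eef_pos: [0.605, -0.0043, 0.251]
tcp_rot: [-2.077, -2.356, 0.002]
wrist_force: [0.8, -1.0, 0.1]
width: 0.082
```

Run:
```python
from h import *
np.set_printoptions(precision=3,suppress=True)
s=r.observe(); print(s["t"],s["width"],s["eef_pos"],s["tcp_rot"],s["wrist_force"],s["joints"])
a=np.degrees(np.arctan2(s["tcp_rot"][1],s["tcp_rot"][0]));print("yhead",2*a-90)
d=r.get_image("wrist"); cv2.imwrite("pics/w5.png",d["pixels"])
d=r.get_image("scene"); cv2.imwrite("pics/s5.png",cv2.resize(d["pixels"][80:260,200:400],None,fx=4,fy=4,interpolation=cv2.INTER_CUBIC)[:600])
d=r.get_image("top"); cv2.imwrite("pics/t5.png",cv2.resize(d["pixels"][130:260,130:370],None,fx=3.3,fy=3.3,interpolation=cv2.INTER_CUBIC))
```

```text
6.95 0.08227703385769243 [ 0.605 -0.004  0.251] [-2.077 -2.356  0.002] [ 0.78  -0.958  0.074] [-0.15   0.248  1.425 -0.001  1.469 -0.276]
yhead -352.78880381751407
```

View pics/w5.png

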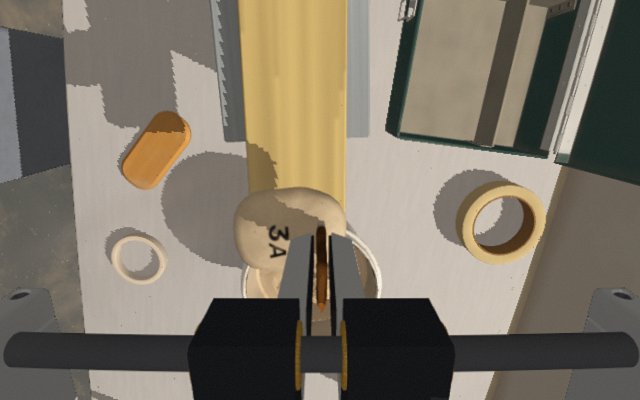

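View pics/s5.png

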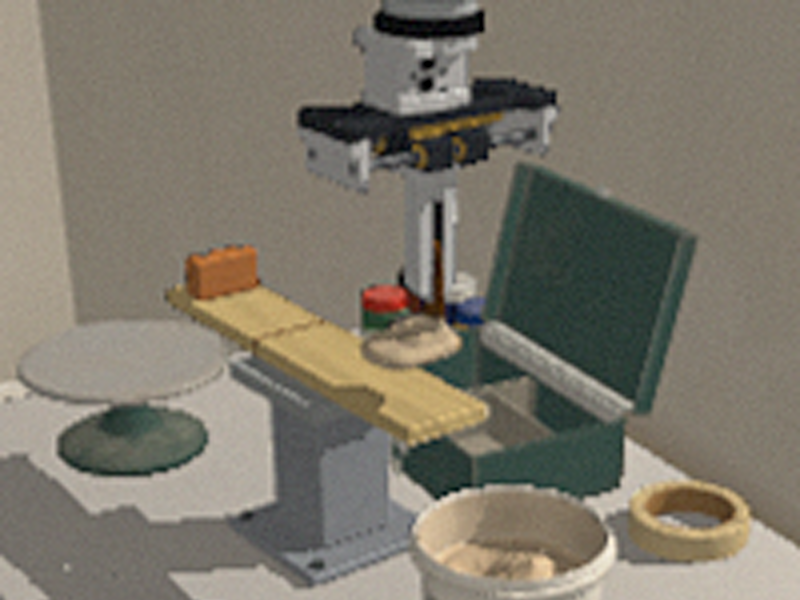

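View pics/t5.png

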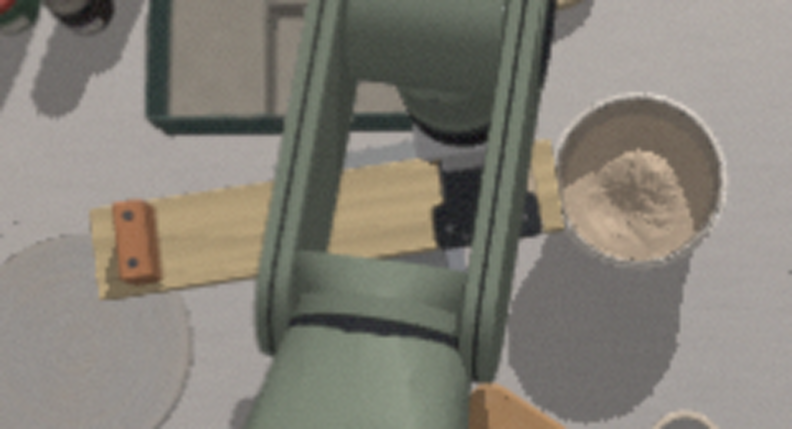

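Run:
```python
from h import *
np.set_printoptions(precision=4,suppress=True)
d=r.get_image("wrist"); im=d["pixels"]; hsv=cv2.cvtColor(im,cv2.COLOR_BGR2HSV)
for row in (60,100,130,170):
    m=[c for c in range(215,375) if abs(int(hsv[row,c,0])-22)<6 and hsv[row,c,1]>85]
    a=toplane(d,[[min(m),row],[max(m)+1,row]],.164); print(row,min(m),max(m),a[:,:2],np.linalg.norm(a[1]-a[0]))
for o in r.outline_of("wrist","tile")[:3]:
    c=max(cv2.findContours(o["region"].astype(np.uint8),0,2)[0],key=cv2.contourArea)
    print(o["p"],o["extent"])
print(toplane(d,[[234,230],[347,230],[290,187],[321,305]],.208)[:,:2])
```

```text
60 240 345 [[0.538  0.0924]
 [0.6087 0.1011]] 0.07120506705882286
100 243 345 [[0.5418 0.0666]
 [0.6124 0.0753]] 0.0711158396160037
130 245 345 [[0.5446 0.0462]
 [0.6153 0.055 ]] 0.07126836353753796
170 248 344 [[0.5487 0.0177]
 [0.6187 0.0264]] 0.07057373172557911
0.82 [288.6, 250.2, 113.1, 121.3]
0.49 [311.9, 281.9, 141.9, 113.7]
[[ 0.5505 -0.0117]
 [ 0.6213 -0.0027]
 [ 0.5828  0.0207]
 [ 0.6118 -0.0587]]
```

Emit:
apply_moves --pt "0 0 0 0 0 0.01 1" --pt "0 0 0 0 0 0.02 1" --pt "0 0 0 0 0 0.026 1" --pt "0 0 0 0 0 0.03 1" --pt "0 0 0 0 0 0.031 1" --pt "0 0 0 0 0 0.031 1" --pt "0 0 0 0 0 0.031 1"

```text
t: 7.9
eef_pos: [0.6056, -0.0032, 0.2208]
tcp_rot: [2.075, 2.358, 0.001]
wrist_force: [-0.9, -0.5, 0.0]
width: 0.085
```

Run:
```python
from h import *
np.set_printoptions(precision=4,suppress=True)
s=r.observe(); print(s["t"],s["eef_pos"],s["wrist_force"])
d=r.get_image("scene"); cv2.imwrite("pics/s6.png",cv2.resize(d["pixels"][125:225,230:340],None,fx=6,fy=6,interpolation=cv2.INTER_CUBIC))
```

```text
7.9 [ 0.6056 -0.0032  0.2208] [-0.8832 -0.5158  0.014 ]
```

View pics/s6.png

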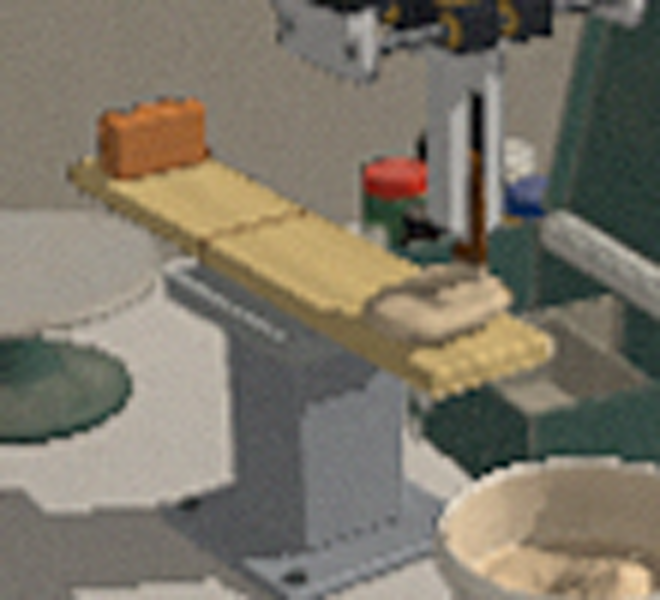

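Emit:
apply_moves --pt "0 0 0 0 0 0.001 1" --pt "0 0 0 0 0 0.002 1" --pt "0 0 0 0 0 0.003 1" --pt "0 0 0 0 0 0.004 1" --pt "0 0 0 0 0 0.004 1" --pt "0 0 0 0 0 0.004 1"

```text
t: 8.55
eef_pos: [0.6054, -0.0033, 0.2167]
tcp_rot: [2.076, 2.358, 0.0]
wrist_force: [-0.8, 0.4, 1.2]
width: 0.083
```

Emit:
apply_moves --pt "0 0 0 0 0 0.0005 1" --pt "0 0 0 0 0 0.0005 1" --pt "0 0 0 0 0 0.0005 1"

```text
t: 8.85
eef_pos: [0.6054, -0.0033, 0.2166]
tcp_rot: [2.076, 2.358, 0.0]
wrist_force: [-1.7, 0.9, 5.4]
width: 0.083
```

Run:
```python
from h import *
np.set_printoptions(precision=4,suppress=True)
F=[]
for i in range(4):
    s=r.observe(); F.append(s["wrist_force"]); d=r.get_image("scene")
print(s["eef_pos"],np.array(F))
cv2.imwrite("pics/s7.png",cv2.resize(d["pixels"][125:225,230:340],None,fx=6,fy=6,interpolation=cv2.INTER_CUBIC))
```

```text
[ 0.6054 -0.0033  0.2166] [[-1.7086  0.8765  5.3665]
 [-1.04   -0.1947  5.7609]
 [-1.5735  1.147   4.5342]
 [-1.741   0.1365  5.7097]]
```

View pics/s7.png

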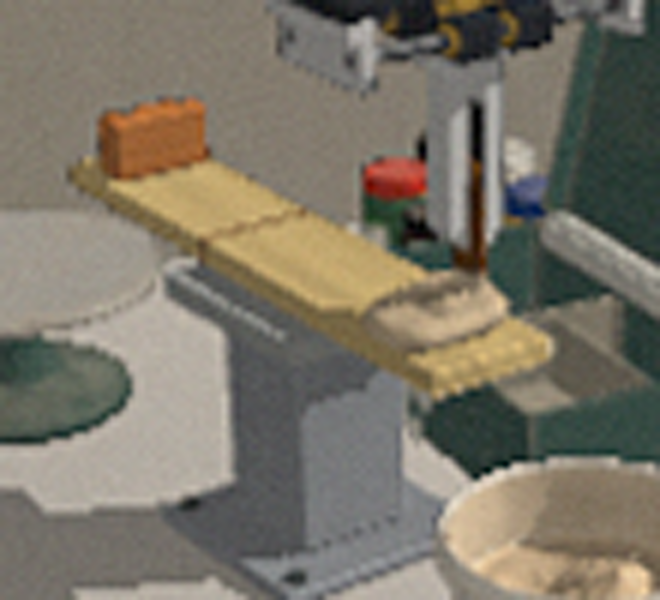

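Contact at about 5 N, which is over the 2 N limit, so I'll back off.

Emit:
apply_moves --pt "0 0 0 0 0 -0.0004 1" --pt "0 0 0 0 0 -0.0004 1" --pt "0 0 0 0 0 -0.0004 1"

```text
t: 9.35
eef_pos: [0.6054, -0.0033, 0.2166]
tcp_rot: [2.076, 2.358, 0.0]
wrist_force: [-1.0, 1.1, 4.6]
width: 0.085
```

Emit:
apply_moves --pt "0 0 0 0 0 -0.0006 1" --pt "0 0 0 0 0 -0.0006 1"

```text
t: 9.55
eef_pos: [0.6054, -0.0033, 0.2167]
tcp_rot: [2.076, 2.358, 0.0]
wrist_force: [-0.3, 0.4, 3.1]
width: 0.084
```

Emit:
apply_moves --pt "0 0 0 0 0 -0.0006 1" --pt "0 0 0 0 0 -0.0006 1"

```text
t: 9.75
eef_pos: [0.6052, -0.0032, 0.2167]
tcp_rot: [-2.076, -2.357, 0.0]
wrist_force: [-0.5, 0.4, -0.4]
width: 0.085
```

Emit:
apply_moves --pt "0 0 0 0 0 0 0.5" --pt "0 0 0 0 0 0 0.2" --pt "0 0 0 0 0 0 -0.2" --pt "0 0 0 0 0 0 -0.6" --pt "0 0 0 0 0 0 -1" --pt "0 0 0 0 0 0 -1" --pt "0 0 0 0 0 0 -1" --pt "0 0 0 0 0 0 -1" --pt "0 0 0 0 0 0 -1"

```text
t: 10.65
eef_pos: [0.6054, -0.0033, 0.2176]
tcp_rot: [2.076, 2.358, 0.0]
wrist_force: [-0.1, -0.8, -1.0]
width: 0.816
```

Run:
```python
from h import *
d=r.get_image("wrist"); cv2.imwrite("pics/w8.png",d["pixels"])
d=r.get_image("scene"); cv2.imwrite("pics/s8.png",cv2.resize(d["pixels"][125:225,230:340],None,fx=6,fy=6,interpolation=cv2.INTER_CUBIC))
```

```text
(no output)
```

View pics/w8.png

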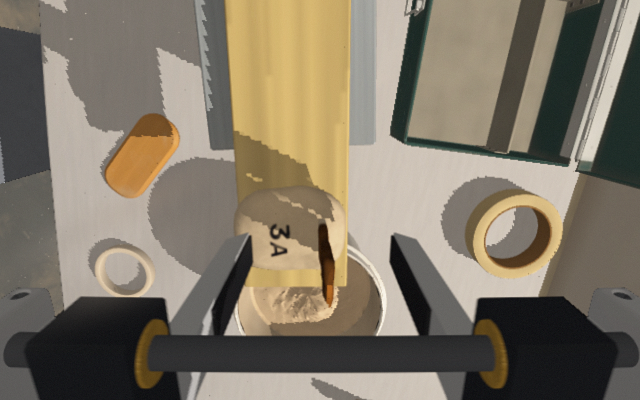

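View pics/s8.png

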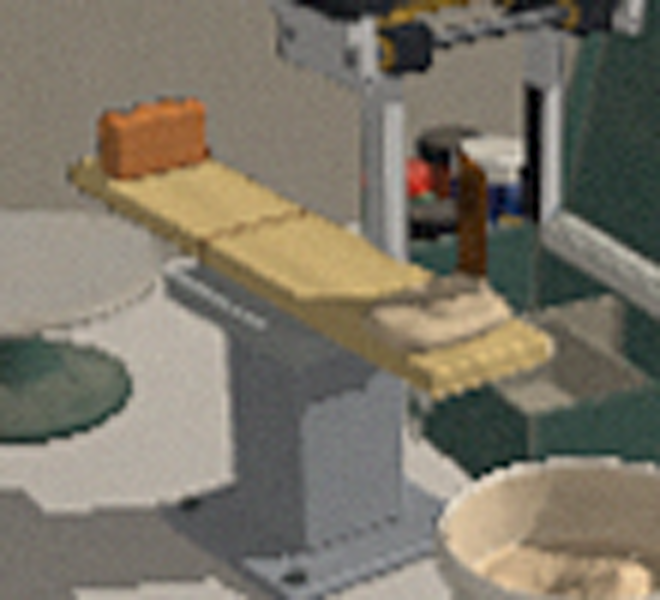

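Tile stands upright on the outer end, released. Lift clear and go over the cleat.

Emit:
apply_moves --pt "0 0 0 0 0 -0.01 -1" --pt "0 0 0 0 0 -0.04 -1" --pt "0 0 0 0 0 -0.08 -1" --pt "0 0 0 0 0 -0.09 -1" --pt "0 0 0.1 0.04 -0.003 -0.09 -1" --pt "0 0 0.25 0.09 -0.006 -0.09 -1" --pt "0 0 0.4 0.14 -0.01 -0.09 -1" --pt "0 0 0.55 0.18 -0.014 -0.09 -1" --pt "0 0 0.7 0.22 -0.018 -0.09 -1" --pt "0 0 0.85 0.25 -0.021 -0.09 -1" --pt "0 0 1.0 0.268 -0.023 -0.09 -1" --pt "0 0 1.15 0.268 -0.023 -0.09 -1" --pt "0 0 1.3 0.268 -0.023 -0.09 -1" --pt "0 0 1.45 0.268 -0.023 -0.09 -1" --pt "0 0 1.564 0.268 -0.023 -0.09 -1" --pt "0 0 1.564 0.268 -0.023 -0.09 -1" --pt "0 0 1.564 0.268 -0.023 -0.09 -1" --pt "0 0 1.564 0.268 -0.023 -0.09 -1"

```text
t: 12.55
eef_pos: [0.5485, 0.2596, 0.3074]
tcp_rot: [3.134, 0.213, -0.0]
wrist_force: [-0.7, 0.2, 0.2]
width: 1.001
```

Run:
```python
from h import *
np.set_printoptions(precision=4,suppress=True)
s=r.observe(); print(s["t"],s["eef_pos"],s["tcp_rot"],s["joints"])
a=np.degrees(np.arctan2(s["tcp_rot"][1],s["tcp_rot"][0]));print("yhead",(2*a-90)%360)
d=r.get_image("wrist"); cv2.imwrite("pics/w9.png",d["pixels"]); print(d["extrinsics"])
d=r.get_image("scene"); cv2.imwrite("pics/s9.png",cv2.resize(d["pixels"][85:225,220:340],None,fx=4.2,fy=4.2,interpolation=cv2.INTER_CUBIC))
```

```text
12.55 [0.5485 0.2596 0.3074] [ 3.1343  0.2129 -0.0004] [0.2995 0.2231 1.3419 0.     1.5769 1.7347]
yhead 277.77031453352623
[[ 0.1347 -0.9509 -0.2786  0.6295]
 [-0.9909 -0.1292 -0.0381  0.2714]
 [ 0.0002  0.2812 -0.9596  0.4726]
 [ 0.      0.      0.      1.    ]]
```

View pics/w9.png

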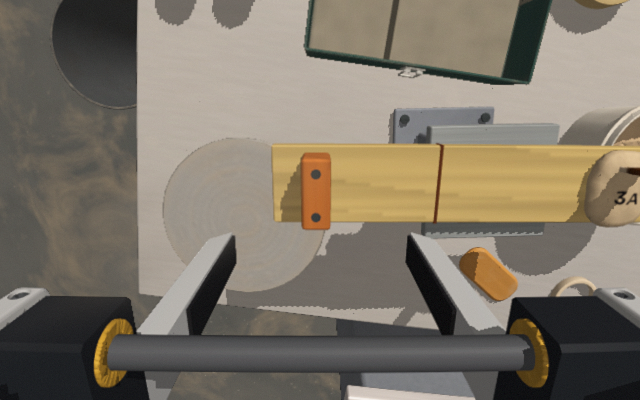

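View pics/s9.png

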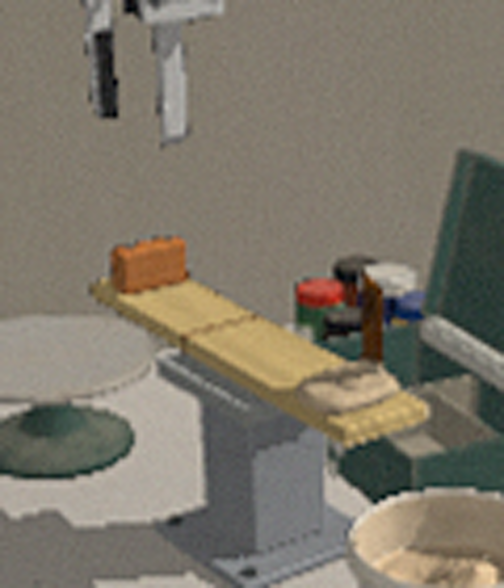

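Run:
```python
from h import *
d=r.get_image("wrist"); im=d["pixels"]
cv2.imwrite("pics/w9a.png",cv2.resize(im[95:245,260:460],None,fx=4,fy=4,interpolation=cv2.INTER_CUBIC))
cv2.imwrite("pics/w9b.png",cv2.resize(im[95:245,420:620],None,fx=4,fy=4,interpolation=cv2.INTER_CUBIC))
```

```text
(no output)
```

View pics/w9a.png

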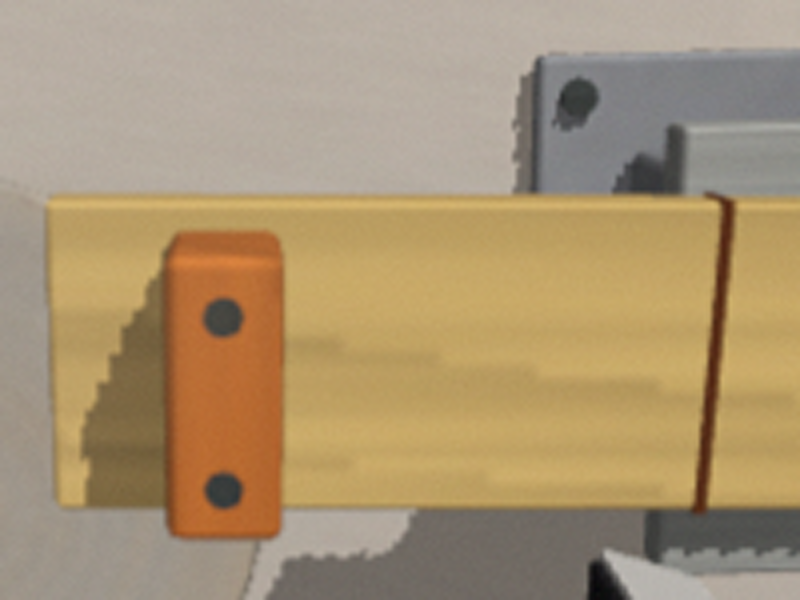

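View pics/w9b.png

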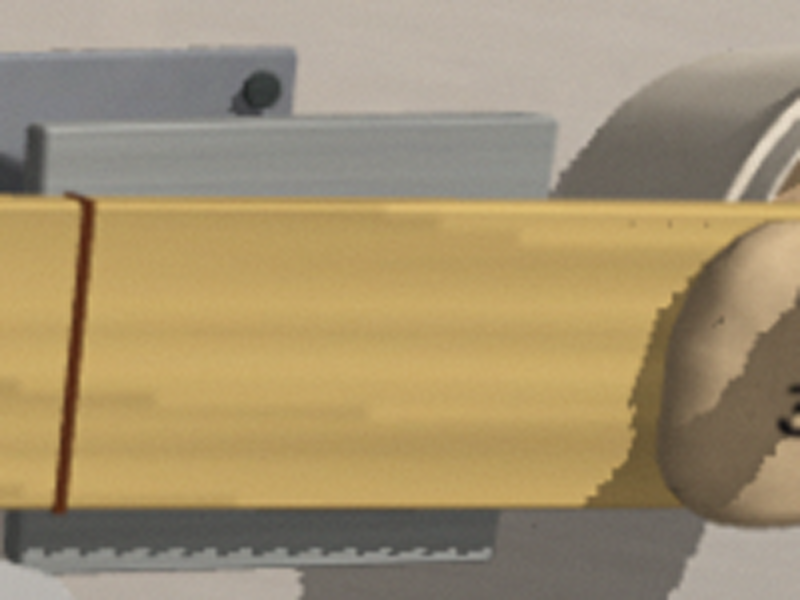

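Run:
```python
from h import *
np.set_printoptions(precision=4,suppress=True)
d=r.get_image("wrist")
L=toplane(d,[[442,145],[435,221.7]],.164); E=toplane(d,[[559,124.5],[543,234.5]],.15); C=toplane(d,[[302,159.5],[330.5,159.5],[330,229],[302,229]],.2); I=toplane(d,[[272,147],[274.5,221]],.164)
S=toplane(d,[[430,126.5],[559,124.5]],.15)
for n,a in dict(line=L,edge=E,cleat=C,inner=I,standfar=S).items(): print(n,a[:,:2].tolist(),a.mean(0)[:2],np.linalg.norm(a[1]-a[0]))
u=E[1]-E[0];print("edge normal heading",np.degrees(np.arctan2(u[1],u[0]))+90)
u=L.mean(0)-I.mean(0);print("board",np.linalg.norm(u),np.degrees(np.arctan2(u[1],u[0])))
u=S[1]-S[0];print("stand y",np.degrees(np.arctan2(u[1],u[0])))
M=L.mean(0)[:2];e=E.mean(0)[:2];print("line->edge",e-M,np.linalg.norm(e-M))
```

```text
line [[0.6010640837064783, 0.16042895217785064], [0.5303920601678499, 0.15064868503275344]] [0.5657 0.1555] 0.07134555723010313
edge [[0.6331842157322246, 0.05249055971410055], [0.526864824067764, 0.03416813925718601]] [0.58   0.0433] 0.10788662630419459
cleat [[0.5785552512295814, 0.2791347668087958], [0.5815156754549151, 0.2571604448369034], [0.5241713291150869, 0.24939367901779652], [0.521087963502125, 0.2722529814298883]] [0.5513 0.2645] 0.022172842346400566
inner [[0.5793033361850135, 0.3074440239704238], [0.5112325938479164, 0.29857896500597186]] [0.5453 0.303 ] 0.06864557693520153
standfar [[0.6146025537742419, 0.16995087741333942], [0.6331842157322246, 0.05249055971410055]] [0.6239 0.1112] 0.1189210006480221
edge normal heading -80.22204624572905
board 0.14888521117716186 -82.10130283525008
stand y -81.01057597286317
line->edge [ 0.0143 -0.1122] 0.1131165477923967
```

Emit:
apply_moves --pt "0 0 0 0.003 -0.005 0.03 -1" --pt "0 0 0 0.003 -0.005 0.07 -1" --pt "0 0 0 0.003 -0.005 0.1 -1" --pt "0 0 0 0.003 -0.005 0.115 -1" --pt "0 0 0 0.003 -0.005 0.12 -1" --pt "0 0 0 0.003 -0.005 0.1225 -1" --pt "0 0 0 0.003 -0.005 0.1225 -1" --pt "0 0 0 0.003 -0.005 0.1225 -1"

```text
t: 13.55
eef_pos: [0.5521, 0.2654, 0.1871]
tcp_rot: [-3.134, -0.21, -0.005]
wrist_force: [-0.3, -0.1, 0.2]
width: 0.997
```

Run:
```python
from h import *
np.set_printoptions(precision=4,suppress=True)
s=r.observe(); print(s["t"],s["eef_pos"],s["wrist_force"])
d=r.get_image("wrist"); cv2.imwrite("pics/w10.png",d["pixels"])
d=r.get_image("scene"); cv2.imwrite("pics/s10.png",cv2.resize(d["pixels"][105:225,220:340],None,fx=5,fy=5,interpolation=cv2.INTER_CUBIC))
```

```text
13.55 [0.5521 0.2654 0.1871] [-0.3325 -0.126   0.1757]
```

View pics/w10.png

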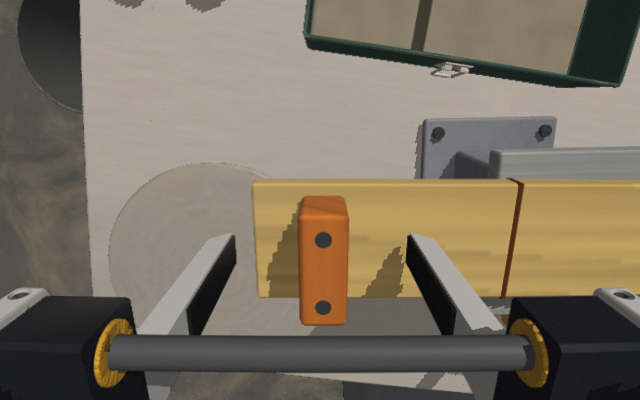

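View pics/s10.png

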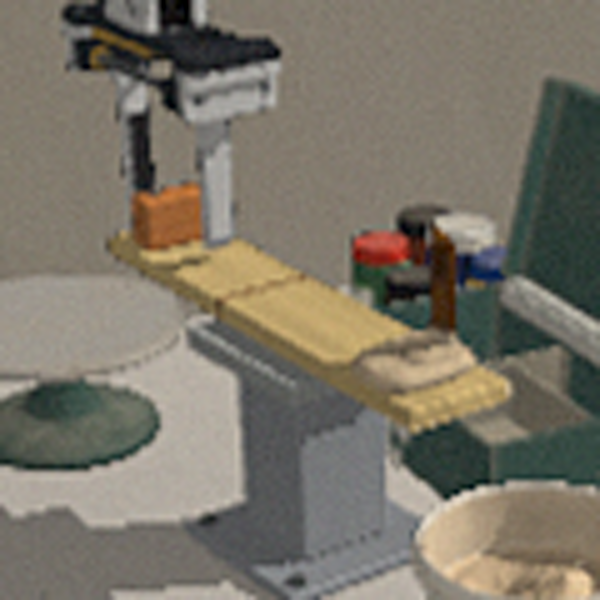

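Emit:
apply_moves --pt "0 0 0 0 0 0.001 -1" --pt "0 0 0 0 0 0.001 0" --pt "0 0 0 0 0 0.001 0.3" --pt "0 0 0 0 0 0.001 0.5" --pt "0 0 0 0 0 0.001 0.6" --pt "0 0 0 0 0 0.001 0.7" --pt "0 0 0 0 0 0.001 0.8" --pt "0 0 0 0 0 0.001 0.9" --pt "0 0 0 0 0 0.001 1" --pt "0 0 0 0 0 0.001 1" --pt "0 0 0 0 0 0.001 1" --pt "0 0 0 0 0 0.001 1"

```text
t: 14.85
eef_pos: [0.5509, 0.2647, 0.184]
tcp_rot: [3.134, 0.21, -0.0]
wrist_force: [-0.9, -0.2, -0.0]
width: 0.253
```

Run:
```python
from h import *
np.set_printoptions(precision=4,suppress=True)
s=r.observe(); print(s["t"],s["eef_pos"],s["tcp_rot"],s["wrist_force"],s["ft_torque"],s["width"])
d=r.get_image("wrist"); cv2.imwrite("pics/w11.png",d["pixels"])
```

```text
14.85 [0.5509 0.2647 0.184 ] [ 3.1341  0.2097 -0.0002] [-0.8816 -0.166  -0.0486] [-0.1514  0.0289  0.0002] 0.2533914033230056
```

View pics/w11.png

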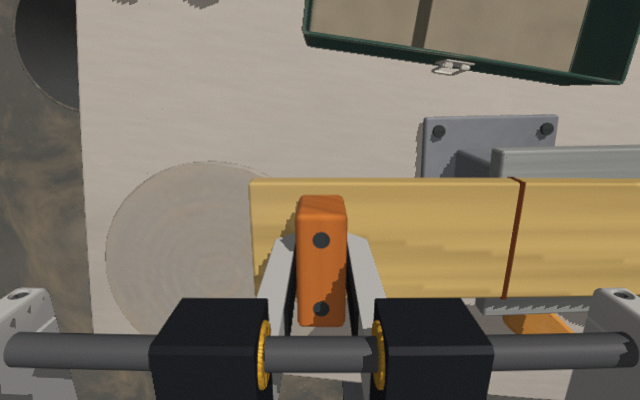

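Emit:
apply_moves --pt "0 0 0 0 0.002 0 1" --pt "0 0 0 0 0.006 0 1" --pt "0 0 0 0 0.012 0 1" --pt "0 0 0 0 0.018 0 1" --pt "0 0 0 0 0.024 0 1" --pt "0 0 0 0 0.03 0 1" --pt "0 0 0 0 0.036 0 1" --pt "0 0 0 0 0.042 0 1" --pt "0 0 0 0 0.046 0 1" --pt "0 0 0 0 0.049 0 1" --pt "0 0 0 0 0.05 0 1" --pt "0 0 0 0 0.05 0 1"

```text
t: 16.1
eef_pos: [0.5576, 0.2151, 0.184]
tcp_rot: [3.134, 0.21, -0.0]
wrist_force: [-0.7, 1.7, 0.5]
width: 0.255
```

Run:
```python
from h import *
np.set_printoptions(precision=4,suppress=True)
s=r.observe(); print(s["t"],s["eef_pos"],s["tcp_rot"],s["wrist_force"],s["ft_torque"],s["width"])
d=r.get_image("wrist"); cv2.imwrite("pics/w12.png",d["pixels"])
d=r.get_image("scene"); cv2.imwrite("pics/s12.png",cv2.resize(d["pixels"][105:245,220:360],None,fx=4.2,fy=4.2,interpolation=cv2.INTER_CUBIC))
```

```text
16.1 [0.5576 0.2151 0.184 ] [ 3.1341  0.2097 -0.    ] [-0.7188  1.7184  0.4994] [0.3654 0.0387 0.0125] 0.2551162003810197
```

View pics/w12.png

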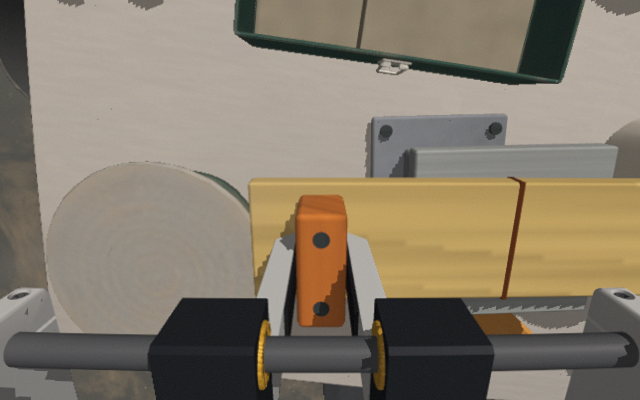

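View pics/s12.png

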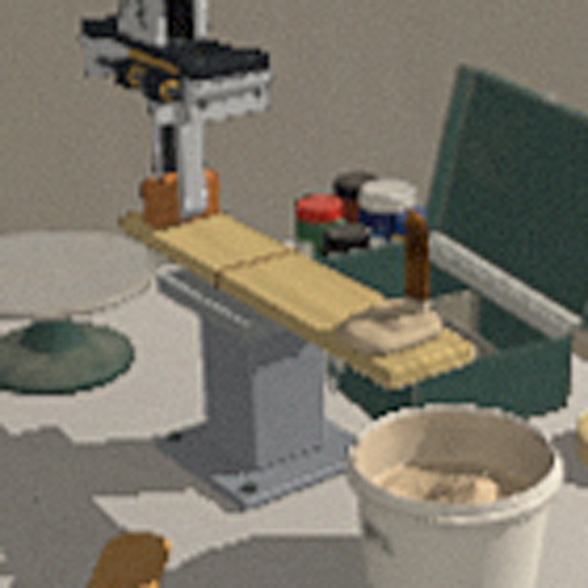

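Emit:
apply_moves --pt "0 0 0 0 0.002 0 1" --pt "0 0 0 0 0.006 0 1" --pt "0 0 0 0 0.012 0 1" --pt "0 0 0 0 0.018 0 1" --pt "0 0 0 0 0.024 0 1" --pt "0 0 0 0 0.03 0 1" --pt "0 0 0 0 0.036 0.0002 1" --pt "0 0 0 0 0.042 0.0003 1" --pt "0 0 0 0 0.048 0.0004 1" --pt "0 0 0 0 0.053 0.0004 1" --pt "0 0 0 0 0.057 0.0005 1" --pt "0 0 0 0 0.058 0.0005 1" --pt "0 0 0 0 0.058 0.0005 1"

```text
t: 17.5
eef_pos: [0.5657, 0.1577, 0.184]
tcp_rot: [3.135, 0.21, 0.001]
wrist_force: [-1.4, 4.8, 4.4]
width: 0.25
```

Run:
```python
from h import *
np.set_printoptions(precision=4,suppress=True)
s=r.observe(); print(s["t"],s["eef_pos"],s["tcp_rot"],s["wrist_force"],s["ft_torque"],s["width"])
d=r.get_image("wrist"); im=d["pixels"]; cv2.imwrite("pics/w13.png",cv2.resize(im[120:320,440:640],None,fx=3,fy=3,interpolation=cv2.INTER_CUBIC))
d=r.get_image("scene"); cv2.imwrite("pics/s13.png",cv2.resize(d["pixels"][105:245,220:360],None,fx=4.2,fy=4.2,interpolation=cv2.INTER_CUBIC))
```

```text
17.5 [0.5657 0.1577 0.184 ] [3.1346 0.2095 0.0014] [-1.3518  4.8469  4.3757] [ 0.7576  0.1588 -0.0409] 0.25021012113761487
```

View pics/w13.png

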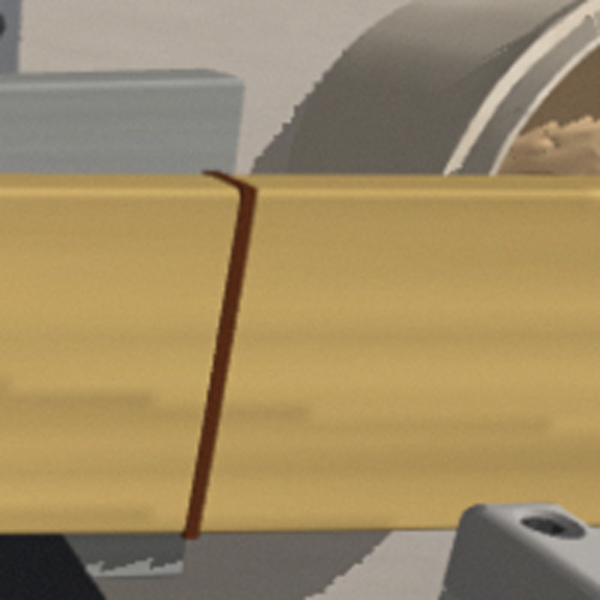

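View pics/s13.png

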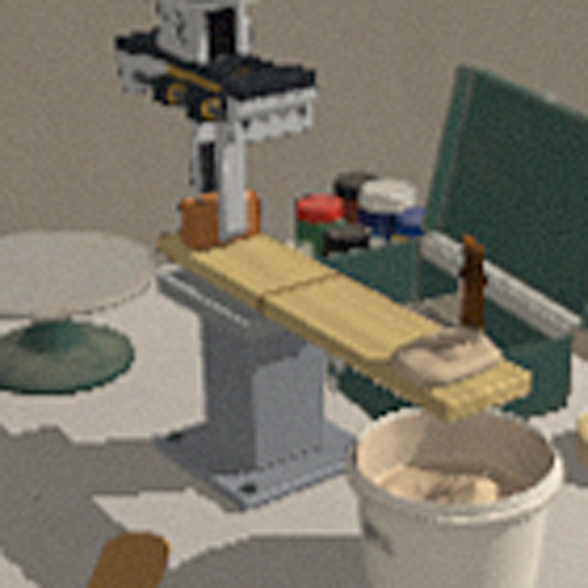

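Run:
```python
from h import *
np.set_printoptions(precision=4,suppress=True)
d=r.get_image("wrist")
L=toplane(d,[[523.3,182.7],[504,296.7]],.164); E=toplane(d,[[520.7,146],[500,311.7]],.15); E2=toplane(d,[[519,177.3],[500.7,300]],.15); b=toplane(d,[[508.3,177.3]],.15)
print(L,E,E2,b)
n=np.array([np.cos(np.radians(-80.8)),np.sin(np.radians(-80.8)),0]); t=np.array([-n[1],n[0],0])
for e in(E,E2): print("remaining mm along, lateral",1000*(e.mean(0)-L.mean(0))@n,1000*(e.mean(0)-L.mean(0))@t)
print(1000*(E2[0]-b[0])@n)
```

```text
[[0.6156 0.0537 0.164 ]
 [0.5455 0.0444 0.164 ]] [[0.6339 0.0527 0.15  ]
 [0.5266 0.0344 0.15  ]] [[0.616  0.0485 0.15  ]
 [0.5352 0.0365 0.15  ]] [[0.6152 0.0548 0.15  ]]
remaining mm along, lateral 5.404248527877323 -1.1551838543461166
remaining mm along, lateral 5.7370331484394725 -5.896315711782442
6.390175571899752
```

Emit:
apply_moves --pt "0 0 0 0 0.002 0 1" --pt "0 0 0 0 0.004 0 1" --pt "0 0 0 0 0.0055 0 1" --pt "0 0 0 0 0.006 0 1" --pt "0 0 0 0 0.006 0 1" --pt "0 0 0 0 0.006 0 1" --pt "0 0 0 0 0.006 0 1"

```text
t: 18.35
eef_pos: [0.5663, 0.1528, 0.1841]
tcp_rot: [-3.133, -0.211, -0.001]
wrist_force: [-0.8, 6.3, 5.2]
width: 0.251
```

Run:
```python
from h import *
np.set_printoptions(precision=4,suppress=True)
s=r.observe(); print(s["t"],s["eef_pos"],s["tcp_rot"],s["wrist_force"],s["ft_torque"],s["width"])
d=r.get_image("wrist"); im=d["pixels"]; cv2.imwrite("pics/w14.png",cv2.resize(im[120:320,440:640],None,fx=3,fy=3,interpolation=cv2.INTER_CUBIC))
d=r.get_image("scene"); cv2.imwrite("pics/s14.png",cv2.resize(d["pixels"][105:245,220:360],None,fx=4.2,fy=4.2,interpolation=cv2.INTER_CUBIC))
d=r.get_image("top"); cv2.imwrite("pics/t14.png",cv2.resize(d["pixels"][130:260,150:370],None,fx=3.5,fy=3.5,interpolation=cv2.INTER_CUBIC))
```

```text
18.35 [0.5663 0.1528 0.1841] [-3.1334 -0.2106 -0.0014] [-0.7659  6.2924  5.1939] [ 0.9328  0.2446 -0.0374] 0.25137846091364713
```

View pics/w14.png

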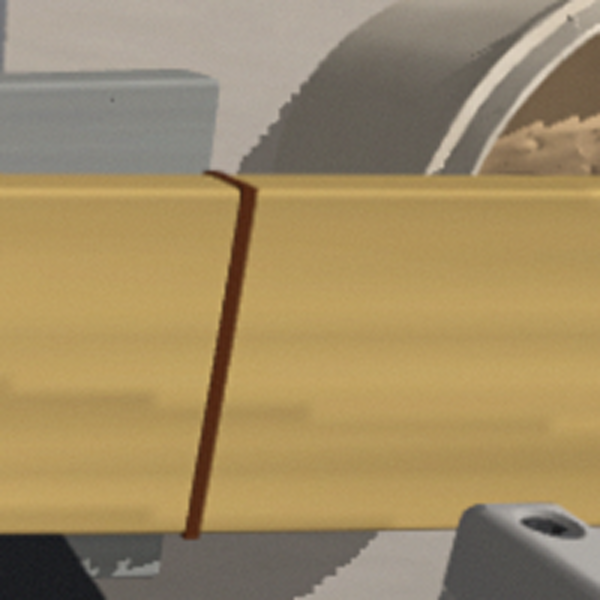

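View pics/s14.png

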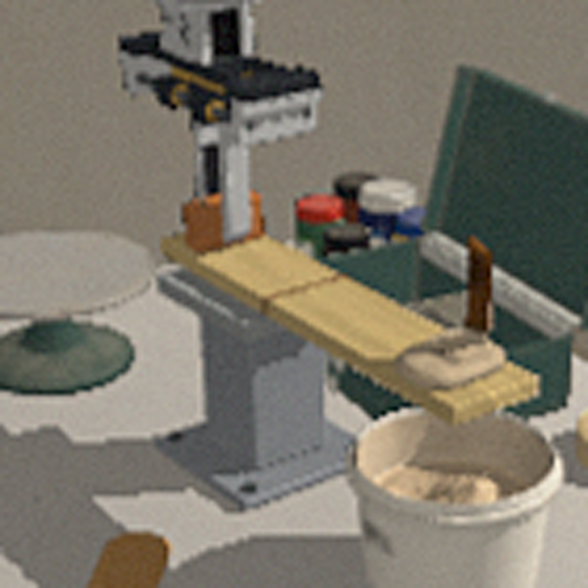

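View pics/t14.png

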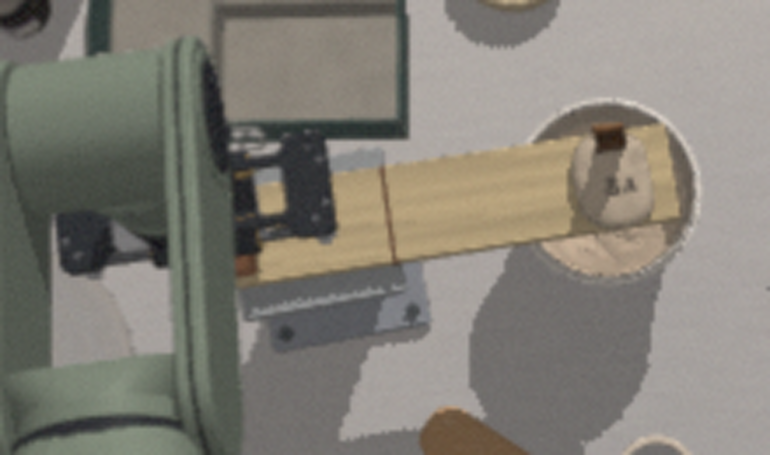

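Emit:
apply_moves --pt "0 0 0 0 0 0 1" --pt "0 0 0 0 0 0 1" --pt "0 0 0 0 0 0 1" --pt "0 0 0 0 0 0 1"

```text
t: 18.9
eef_pos: [0.5663, 0.1528, 0.1841]
tcp_rot: [-3.133, -0.211, -0.001]
wrist_force: [-0.9, 4.8, 4.9]
width: 0.254
```

Run:
```python
from h import *
np.set_printoptions(precision=4,suppress=True)
s=r.observe(); print(s["t"],s["eef_pos"],s["wrist_force"],abs(s["qvel"]).max())
d=r.get_image("wrist")
L=toplane(d,[[523.3,182.7],[504,296.7]],.164).mean(0); E=toplane(d,[[512.3,147.3],[493.3,312]],.15).mean(0)
n=np.array([np.cos(np.radians(-80.8)),np.sin(np.radians(-80.8)),0]); t=np.array([-n[1],n[0],0])
print("remaining mm",1000*(E-L)@n,1000*(E-L)@t)
d=r.get_image("top")
print("foot",toplane(d,[[612/3.5+150,182/3.5+130]],.175)[0]); 
for q in["tub","rib","ring","lone_tile"]: print(q,[(round(o["p"],2),o["extent"]) for o in r.outline_of("top",q)[:2]])
```

```text
18.9 [0.5663 0.1528 0.1841] [-0.911   4.7743  4.9036] 0.0016356343826988435
remaining mm 0.7478447435700716 -1.4917657872622558
foot [ 0.5969 -0.1214  0.175 ]
tub [(0.81, [326.8, 185.8, 46.7, 54.4]), (0.52, [392.9, 154.4, 9.8, 19.5])]
rib [(0.89, [287.0, 260.7, 35.4, 30.4]), (0.49, [246.2, 200.1, 55.6, 56.1])]
ring [(0.65, [339.6, 263.9, 22.4, 13.1])]
lone_tile [(0.5, [393.5, 155.7, 3.3, 14.4]), (0.32, [325.5, 181.8, 22.3, 30.3])]
```

```bash
python3 -c "
from workcell import r
print(r.finish_job())"
```

```text
the job is handed in; nothing more can be done
None
```

I stood the cream tile with the brown blade on the board's outer end and let go of it. I then pinched the cleat, slid the board out about 113 mm, and handed the job in at about 19 s while still holding it. No verdict is reported.

What the last checks showed:
- **Line and edge:** the scored line is about 0.7 mm short of the stand's outer edge and about 1.5 mm off sideways.
- **Tile and tub:** the tile looks upright in the scene view, and its foot is about 10 mm from the tub's centre, seen from above.
- **Board:** it is at rest and looks level. The gripper presses down on it with about 5 N and still grips the cleat (opening 24 mm).
- **Other things:** the tub, rib and small tile were found about where they started. The ring was only partly outlined in the last picture, I think because the arm hid it. It was well clear of the work.

Two things did not go exactly as planned:
- **Press on the board:** while I set the tile down, it pressed on the board's end with about 5 N for a moment, over the stated 2 N. I saw no tipping and backed off to about zero before letting go.
- **Last nudge:** the last 6 mm push moved the board only about 5 mm, because of friction.

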